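# Open the glue-gun chest and hold its lid up

### The arm

A 7-joint arm with a two-finger parallel gripper is mounted at the origin on the work surface. World frame = base frame: x ahead of the robot, y to its left, z up, the work surface at z = 0. Lengths are in m, angles in rad, forces in N, time in s.
With the tool pointing down it reaches from about 0.375 to 0.925 m from the base axis. Payload 3.1 kg.
Tool frame: the origin (TCP) lies between the finger pads, 19 mm behind the fingertips; this is the grasp point; z points along the fingers, y is the line along which they close (so a half turn about z gives the same grasp; the last joint's range is limited). The gripper opens to 85 mm and grips with 20 to 120 N. Pads are 22 mm wide; open, the fingers measure 114 mm over their backs; the gripper's body (76 mm by 85 mm) begins 54 mm behind the grasp point. The pads swing forward as they close: fully open they stand 13 mm farther back than shut.
Start: joints at [1.124, 0.383, 0.044, 1.598, -0.018, 1.161, -0.05], TCP at [0.222, -0.611, 0.25] pointing down, gripper open.
Joint ranges: [-2.61, 2.61], [-0.41, 2.15], [-1.48, 1.57], [0, 2.5], [-1.57, 4.71], [0.05, 1.97], [-2.85, 2.85]. Speed limits (rad/s): [2.79, 2.79, 3.14, 3.14, 3.14, 3.14, 3.14].

### API

Orientations are given as a unit quaternion [w, x, y, z].
In Python, from rig import robot gives the robot as it stands.
- The arm moves only by the shell command python3 -m inch 'ROWS' [FORCE]. ROWS is JSON, a list of rows, each a list of 3 entries, a list of its own where there are three numbers: the turn, a rotation vector about the tool's x, y, z in rad, then the shift along the tool's x, y, z in cm, then the opening, from 0 (shut) to 1 (fully open). In form: [[[rx, ry, rz], [dx, dy, dz], fingers], ...]. A call has 1 to 20 rows; each row is the pose to reach, as a shift and turn from the pose commanded when the call began, along the tool's axes at that moment; what a row does not reach only later rows make up. A row lasts 1/10 s, in which the tool goes at most 50 mm and 8.59 degrees, less where a joint would pass 70% of its speed; a pose out of reach is approached as far as the arm can. A call with a gripper value outside its range is refused whole. The fingers move at their own pace and stop on an object; FORCE is the grip in N (left out, the last holds). Time passes only in rows, so rows that repeat a pose let the fingers close. It gives the time, the measured TCP pose, the force, the opening and the grip force at its end, in the units of the state.
- robot.observe(): the state, without advancing time (a new reading comes with each control period).
- robot.get_image(name): name is "scene" or "top" or "wrist"; returns the picture (420x560x3 uint8, red, green, blue); there is no depth.
- robot.calibration(name): a dict with "mtx" (3x3 intrinsics, pixels), "k1" (the pictures are not rectified: a ray, as slopes to the right and down, at radius r is drawn at 1 + k1 r^2 times it, then the intrinsics apply), "position" and "rotation" of the camera in the world. Camera axes: x right, y down, z forward; pixel columns grow to the right and rows downward; lengths in m; the calibration is good to about 2 mm. A picture is of the moment at which its call begins: read the wrist's pose just before it. calibration takes no time and is no camera call; for the wrist camera it gives the pose at the moment of the call.
- robot.hand_in(): hands the job in; it is judged then, once.
The state is a dict: "time_s": time; "q": joint angles; "joint_vel": joint speeds; "effort": joint torques, N m; "tool_pos": TCP position; "eef_rot": TCP orientation; "wrist_force": force on the tool from outside, world axes, zero at the start; "moment": the same for the moment, N m; "finger_gap": opening from 0.0 (shut) to 1.0 (fully open); "gripper_force": force on a finger pad.
Only numpy, scipy, OpenCV 4.12 (cv2) and the standard library are available. Lean on these libraries where they do the work, as an engineer would, in place of code of your own. Each camera call takes 0.05 s, during which the arm holds its last target. There are 200 camera calls.

### The job

I need both hands in the glue-gun chest, so hold its lid up for me. Its slide catch does not always take: before touching the catch, tug the lid by the bow handle on top to feel whether it is caught, without wrenching at it; if it is, slide the catch along by its thumb-piece to release it. Then raise the lid by the handle to about 60 degrees and finish while still holding it there, leaving the things around the chest where they are.

Things in the scene. Friction and masses are not known exactly. Their poses are not given: they have to be found in the camera images.
- chest: Plywood chest, fixed to the table, 200 mm deep (its x) by 360 mm wide (its y); walls 100 mm high, 124 mm to the top of the closed lid. Origin at the centre of its underside; its front, with the catch, faces its own -x (towards the robot, yaw up to 26 degrees).
- hinge (a point): Middle of the lid's hinge line along the back top edge of the chest: 102 mm behind the chest's centre (its +x), 100 mm high; the hinge axis runs along its y.
- lid (a joint): Lid angle (rad): 0 shut, grows as the front edge rises, stop at 1.75. Plywood, about 0.5 kg, no stay: let go below 1.5 rad it falls shut. When the catch holds, the lid still rattles by about 0.02 rad (4 mm at the front edge, 3 mm at the handle) and then stops hard; when not, it simply comes up with 2.5 to 4.5 N at the handle.
- handle (a point): Centre of the bow handle's bar on the lid: round steel bar 12 mm thick along the chest's y, 74 mm clear between its legs, centre line 34 mm above the lid's top; when shut it is 158 mm above the table, 42 mm behind the front edge, and 160 mm before and 58 mm above the hinge line. Moves with the lid; axes the lid's (x to the back, y along the bar, z off the lid's top).
- catch (a joint): Travel (m) of the slide catch on the chest's front, along the chest's +y (to the left as the robot sees it), 0 to 0.024 stop. Stays where put (about 2.5 N to slide). Starts anywhere from 0 to 0.008; as its striker sits loose out of sight, this does not show whether it has caught. Beyond 0.018 it is always free.
- thumb_piece (a point): Middle of the upper part of the catch's upturned steel thumb-piece, before the chest's front: a block 12 x 12 mm (x, y), from 71 to 119 mm above the table; this point is 103 mm above the table and 30.5 mm before the front face. Nothing on either side; 10 mm of air to the catch's case behind it. Axes the chest's.
- glue_gun_red: Bystander: red hot-glue gun lying on its side right of the chest, about 220 x 120 x 36 mm; origin on the table under its barrel.
- glue_gun_mint: Bystander: pale green hot-glue gun lying on its side on the left of the table, same size and origin.
- paint_tube: Bystander: white paint tube standing on its cap left of the chest, 50 mm thick, 166 mm tall; origin at its foot.
- towel_roll: Bystander: standing paper-towel roll, 112 mm thick, 225 mm tall; origin at its foot.
- cottage: Bystander: little cottage ornament with a dark green tiled cone roof, 100 mm thick, 157 mm tall; origin at its foot.
- brush_jar: Bystander: white jar left of the chest with paint brushes in it, 68 mm thick, about 200 mm tall over the brushes; origin at its foot.
- tape_roll: Bystander: masking-tape roll lying flat before the chest's right front corner, 100 mm across, 24 mm high; origin at its foot.

How it is judged:
By the outcome, as a careful person would: the job done as asked, in the order asked, and still so for the second after the job is handed in, while the arm keeps its last pose, push and grip.
It also fails if it takes over 58 s, if anything falls off the work surface, if the arm or the gripper's body presses on something with over 40 N, if the wrist force passes 120 N, or if a joint passes its speed limit or range.

## Working session

There is one attempt and no reset: what is moved stays moved. The work goes in short steps, Python scripts to look and compute and a shell command to move; the robot and the scene stay as the last step left them, time stands still between calls to the robot, and variables do not carry over. Pictures are saved under pics/ and viewed, at most 10 in all, crops included, and the job is handed in when it is done.

```bash
mkdir -p pics; ls
python3 - <<'E'
from rig import robot
import cv2
for n in("scene","top"):
    im=robot.get_image(n); cv2.imwrite(f"pics/{n}0.png",im[:,:,::-1])
    c=robot.calibration(n); print(n,c)
s=robot.observe(); print(s['tool_pos'],s['eef_rot'],s['time_s'])
a=cv2.imread("pics/scene0.png");b=cv2.imread("pics/top0.png")
E
```

```text
pics
scene {'mtx': array([[420.5981952 ,   0.        , 273.29913541],
       [  0.        , 420.5981952 , 207.26096386],
       [  0.        ,   0.        ,   1.        ]]), 'k1': 0.03453830877164105, 'position': array([ 1.31414573, -0.14165281,  1.0822438 ]), 'rotation': array([-0.2743114 ,  0.75538859,  0.55931043, -0.20325643])}
top {'mtx': array([[507.1974598 ,   0.        , 285.50725059],
       [  0.        , 507.1974598 , 210.26455549],
       [  0.        ,   0.        ,   1.        ]]), 'k1': 0.05143508499562861, 'position': array([0.1978455 , 0.08835732, 1.76061159]), 'rotation': array([ 0.07665283, -0.70350809,  0.70371771, -0.06310376])}
[ 0.2218653  -0.61009227  0.24870095] [-1.17458370e-03  9.84825594e-01  1.73542793e-01 -2.61858898e-04] 0.1
```

View pics/top0.png

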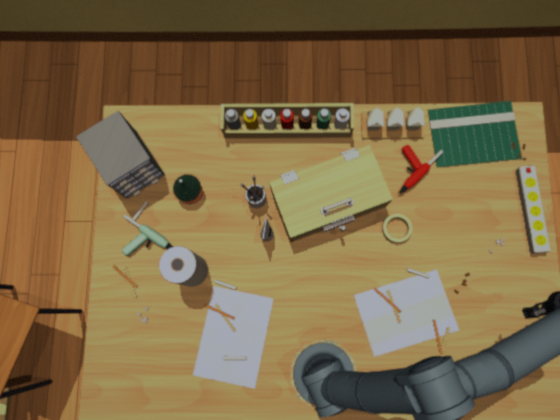

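View pics/scene0.png

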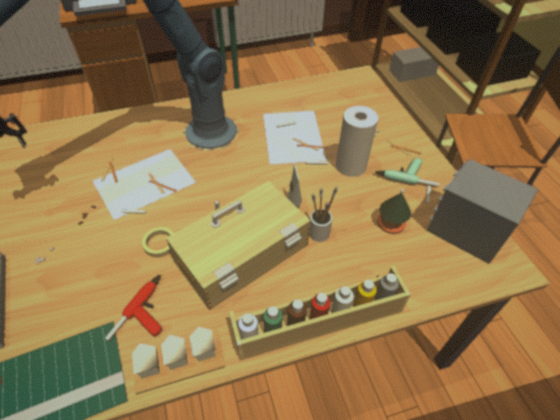

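The top view shows the chest's lid with corners near (271,190), (374,149), (391,199) and (288,237), the bow handle from (323,212) to (352,202), the catch near (340,223), and the tape roll at (398,228). The scene view shows the handle at about (228,213).

```bash
cat > h.py <<'E'
from rig import robot
import numpy as np, cv2
from scipy.spatial.transform import Rotation as R
def rot(q): return R.from_quat(np.r_[q[1:],q[0]])
def ray(c,px):
    d=np.array([c['k1'],0,0,0,0.])
    p=cv2.undistortPoints(np.array([[px]],float),c['mtx'],d)[0,0]
    return c['position'],rot(c['rotation']).apply([p[0],p[1],1])
def onz(c,px,z):
    o,v=ray(c,px); return o+v*(z-o[2])/v[2]
def proj(c,P):
    p=rot(c['rotation']).inv().apply(np.asarray(P)-c['position'])
    x=p[:2]/p[2]; x=x*(1+c['k1']*x@x); return (c['mtx']@np.r_[x,1])[:2]
E
python3 - <<'E'
from h import *
c=robot.calibration('top')
for p in [(271,190),(374,149),(391,199),(288,237)]: print(onz(c,p,.124).round(3))
for p in [(323,212),(352,202)]: print(onz(c,p,.158).round(3))
print('tape',onz(c,(398,228),.024).round(3))
im=cv2.imread('pics/top0.png')[130:260,250:430]
cv2.imwrite('pics/topc.png',cv2.resize(im,None,fx=4.4,fy=4.4,interpolation=2))
cs=robot.calibration('scene'); print(onz(cs,(228,213),.158).round(3))
E
```

```text
[0.595 0.168 0.124]
[ 0.735 -0.176  0.124]
[ 0.563 -0.226  0.124]
[0.437 0.112 0.124]
[ 0.513 -0.001  0.158]
[ 0.546 -0.095  0.158]
tape [ 0.483 -0.266  0.024]
[ 0.557 -0.045  0.158]
```

View pics/topc.png

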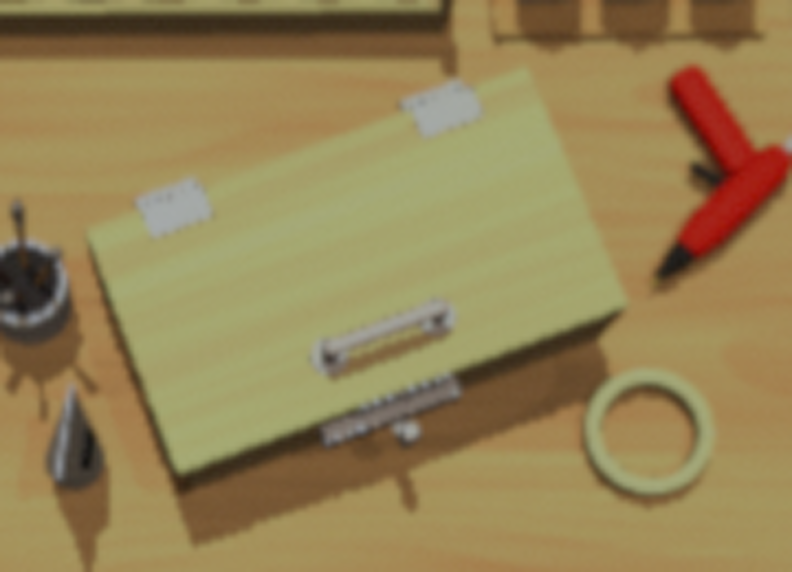

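The enlarged crop shows the lid corners at (90,235), (525,70), (625,300) and (182,475), the bar from (325,347) to (440,313), and the thumb-piece at (407,430).

Run:
```python
from h import *
c=robot.calibration('top')
f=lambda p,z:onz(c,np.array(p)/4.4+[250,130]-.4,z)
L=[f(p,.124) for p in [(90,235),(525,70),(625,300),(182,475)]]
m=np.mean(L,0)
yb=L[0]-L[1];yf=L[3]-L[2]
print(np.round(L,3),m.round(3),[np.degrees(np.arctan2(-v[0],v[1])).round(1) for v in(yb,yf)],np.linalg.norm(yb),np.linalg.norm(yf))
a,b=f((325,347),.164),f((440,313),.164); v=a-b
print('bar',a.round(3),b.round(3),((a+b)/2).round(3),np.degrees(np.arctan2(-v[0],v[1])))
print('thumb',f((407,430),.119).round(3))
cs=robot.calibration('scene'); a,b=onz(cs,(215,219),.16),onz(cs,(241,205),.16)
print(a,b)
```

```text
[[ 0.619  0.172  0.124]
 [ 0.747 -0.16   0.124]
 [ 0.567 -0.229  0.124]
 [ 0.436  0.102  0.124]] [ 0.592 -0.029  0.124] [np.float64(21.2), np.float64(21.7)] 0.355584762731579 0.3562146088030945
bar [ 0.524 -0.002  0.164] [ 0.549 -0.087  0.164] [ 0.536 -0.044  0.164] 16.638639230443584
thumb [ 0.47  -0.065  0.119]
[ 0.56921051 -0.08486286  0.16      ] [ 0.54067182 -0.00294245  0.16      ]
```

```bash
cat >> h.py <<'E'
YAW=np.radians(21.4); XC=np.array([np.cos(YAW),np.sin(YAW),0]); YC=np.array([-XC[1],XC[0],0]); Z=np.array([0,0,1.])
def RT(tilt=0):  # tool y along chest x, z down, leaned back (with the lid) by tilt
    return R.from_rotvec(YC*tilt)*R.from_matrix(np.c_[YC,XC,-Z])
def cmd(P,Rt):
    s=robot.observe(); r=rot(s['eef_rot'])
    print('now',s['tool_pos'].round(4),'turn',(r.inv()*Rt).as_rotvec().round(3),'shift cm',(r.inv().apply(P-s['tool_pos'])*100).round(2),'t',s['time_s'])
E
python3 - <<'E'
from h import *
cmd(np.array([.537,-.047,.27]),RT())
E
```

```text
now [ 0.2219 -0.6101  0.2487] turn [-0.002 -0.002 -1.595] shift cm [ 48.86 -42.15  -2.03] t 0.1
```

```bash
python3 -m inch '[[[0,0,-0.1],[0,0,-2],1],[[0,0,-1.595],[48.9,-42.1,-2],1],[[0,0,-1.595],[48.9,-42.1,-2],1],[[0,0,-1.595],[48.9,-42.1,-2],1],[[0,0,-1.595],[48.9,-42.1,-2],1],[[0,0,-1.595],[48.9,-42.1,-2],1],[[0,0,-1.595],[48.9,-42.1,-2],1],[[0,0,-1.595],[48.9,-42.1,-2],1],[[0,0,-1.595],[48.9,-42.1,-2],1],[[0,0,-1.595],[48.9,-42.1,-2],1],[[0,0,-1.595],[48.9,-42.1,-2],1],[[0,0,-1.595],[48.9,-42.1,-2],1],[[0,0,-1.595],[48.9,-42.1,-2],1],[[0,0,-1.595],[48.9,-42.1,-2],1],[[0,0,-1.595],[48.9,-42.1,-2],1],[[0,0,-1.595],[48.9,-42.1,-2],1],[[0,0,-1.595],[48.9,-42.1,-2],1],[[0,0,-1.595],[48.9,-42.1,-2],1],[[0,0,-1.595],[48.9,-42.1,-2],1],[[0,0,-1.595],[48.9,-42.1,-2],1]]' 40
python3 - <<'E'
from h import *
c=robot.calibration('wrist'); im=robot.get_image('wrist'); cv2.imwrite('pics/w1.png',im[:,:,::-1])
cmd(np.array([.537,-.047,.27]),RT()); print(robot.observe()['q'],c['position'],proj(c,[.537,-.047,.158]),proj(c,[.470,-.065,.119]))
E
```

```text
time_s: 2.1
tool_pos: [0.5375, -0.0493, 0.27]
eef_rot: [0.0, 0.565, 0.825, -0.0]
wrist_force: [-0.3, -0.1, -0.2]
finger_gap: 0.999
gripper_force: 0.0
now [ 0.5376 -0.049   0.2701] turn [-0.     0.    -0.002] shift cm [0.21 0.02 0.01] t 2.15
[ 0.52271387  0.20265618 -0.56762047  1.81790978  0.11891656  1.15467392
  0.28750252] [0.50917839 0.02517905 0.39483296] [275.42685322 210.23597558] [192.89851136 187.19930795]
```

View pics/w1.png

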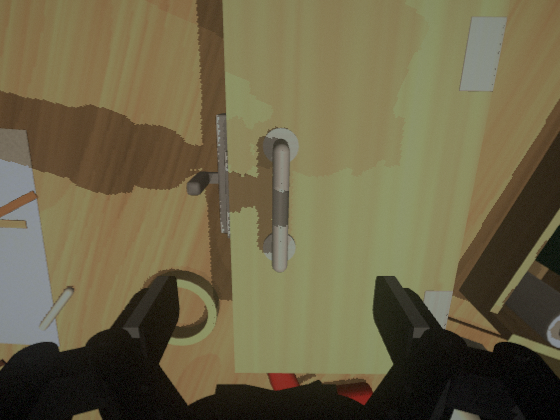

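The wrist view shows the bar from (281,146) to (280,267), parallel to the lid's front edge (x≈230), its middle at (281,207). The thumb-piece top is at (195,187).

Run:
```python
from h import *
c=robot.calibration('wrist')
a,b=onz(c,(281,146),.158),onz(c,(280,267),.158); v=a-b; print(a,b,(a+b)/2,np.linalg.norm(v),np.degrees(np.arctan2(-v[0],v[1])))
t=onz(c,(194,188),.119);print('thumb',t,'from bar',(t-(a+b)/2)@XC,(t-(a+b)/2)@YC)
P=(a+b)/2; P[2]=.160; cmd(P,RT())
```

```text
[ 0.52377868 -0.00182906  0.158     ] [ 0.55722133 -0.08859391  0.158     ] [ 0.54050001 -0.04521148  0.158     ] 0.09298683005029904 21.07866193482362
thumb [ 0.47117125 -0.0650499   0.119     ] from bar -0.07178751829588002 0.006825785571058368
now [ 0.5376 -0.049   0.2701] turn [-0.     0.    -0.002] shift cm [ 0.25  0.41 11.01] t 2.15
```

```bash
python3 -m inch '[[[0,0,0],[0.2,0.4,4],1],[[0,0,0],[0.2,0.4,8],1],[[0,0,0],[0.2,0.4,10],1],[[0,0,0],[0.2,0.4,11],1],[[0,0,0],[0.2,0.4,11],1],[[0,0,0],[0.2,0.4,11],0.3],[[0,0,0],[0.2,0.4,11],0],[[0,0,0],[0.2,0.4,11],0],[[0,0,0],[0.2,0.4,11],0],[[0,0,0],[0.2,0.4,11],0],[[0,0,0],[0.2,0.4,11],0],[[0,0,0],[0.2,0.4,11],0],[[0,0,0],[0.2,0.4,11],0],[[0,0,0],[0.2,0.4,11],0]]' 30
```

```text
time_s: 3.55
tool_pos: [0.5395, -0.0455, 0.1605]
eef_rot: [-0.001, 0.564, 0.826, -0.001]
wrist_force: [-4.0, -1.3, 5.1]
finger_gap: 0.126
gripper_force: 29.3
```

```bash
python3 -m inch '[[[0,0,0],[0,0,-0.1],0],[[0,0,0],[0,0,-0.2],0],[[0,0,0],[0,0,-0.3],0],[[0,0,0],[0,0,-0.3],0],[[0,0,0],[0,0,-0.3],0]]'; python3 -m inch '[[[0,0,0],[0,0,-0.1],0],[[0,0,0],[0,0,-0.1],0],[[0,0,0],[0,0,-0.1],0]]'
```

```text
time_s: 4.05
tool_pos: [0.5401, -0.0452, 0.1624]
eef_rot: [-0.001, 0.564, 0.826, -0.001]
wrist_force: [-1.0, -1.2, -3.0]
finger_gap: 0.124
gripper_force: 29.2
time_s: 4.35
tool_pos: [0.5406, -0.0451, 0.1637]
eef_rot: [-0.0, 0.564, 0.826, -0.0]
wrist_force: [-1.4, -1.6, -4.1]
finger_gap: 0.126
gripper_force: 29.2
```

```bash
python3 -m inch '[[[0,0,0],[0,0,-0.1],0],[[0,0,0],[0,0,-0.1],0],[[0,0,0],[0,0,-0.1],0]]'; python3 -m inch '[[[0,0,0],[0,0,-0.1],0],[[0,0,0],[0,0,-0.1],0],[[0,0,0],[0,0,-0.1],0]]'
```

```text
time_s: 4.65
tool_pos: [0.5406, -0.045, 0.1642]
eef_rot: [-0.0, 0.564, 0.826, 0.0]
wrist_force: [1.9, -2.7, -11.5]
finger_gap: 0.125
gripper_force: 29.2
time_s: 4.95
tool_pos: [0.5407, -0.0449, 0.1645]
eef_rot: [-0.0, 0.564, 0.826, 0.0]
wrist_force: [5.0, -3.2, -17.0]
finger_gap: 0.128
gripper_force: 29.4
```

The lid rose 3–4 mm, then the force jumped to 17 N with no more travel, so it is caught. I'll lower it, let go and go up.

```bash
python3 -m inch '[[[0,0,0],[0,0,0.3],0],[[0,0,0],[0,0,0.55],0],[[0,0,0],[0,0,0.55],0],[[0,0,0],[0,0,0.55],0.5],[[0,0,0],[0,0,0.55],1],[[0,0,0],[0,0,0.55],1],[[0,0,0],[0,0,0.55],1],[[0,0,0],[0,0,0.55],1],[[0,0,0],[0,0,0.55],1],[[0,0,0],[0,0,-2],1],[[0,0,0],[0,0,-5],1],[[0,0,0],[0,0,-7],1],[[0,0,0],[0,0,-7],1]]'
python3 - <<'E'
from h import *
bar=np.array([.540,-.0453,0]); P=bar-.077*XC-.020*YC
cmd(P+Z*.21,RT()); cmd(P+Z*.101,RT())
E
```

```text
time_s: 6.25
tool_pos: [0.5434, -0.0446, 0.2395]
eef_rot: [0.003, 0.564, 0.826, 0.002]
wrist_force: [1.4, 0.3, 0.7]
finger_gap: 1.003
gripper_force: 0.0
now [ 0.5434 -0.0446  0.2395] turn [ 0.006  0.003 -0.001] shift cm [-1.94 -8.06  2.91] t 6.25
now [ 0.5434 -0.0446  0.2395] turn [ 0.006  0.003 -0.001] shift cm [-1.9  -8.13 13.81] t 6.25
```

```bash
python3 -m inch '[[[0,0,0],[-1,-4,1],0],[[0,0,0],[-1.9,-7.8,2.6],0],[[0,0,0],[-1.9,-7.8,2.6],0],[[0,0,0],[-1.9,-7.8,2.6],0],[[0,0,0],[-1.9,-7.8,2.6],0],[[0,0,0],[-1.9,-7.8,2.6],0],[[0,0,0],[-1.9,-7.8,2.6],0],[[0,0,0],[-1.9,-7.8,2.6],0]]'
python3 - <<'E'
from h import *
c=robot.calibration('wrist'); im=robot.get_image('wrist'); cv2.imwrite('pics/w2.png',im[:,:,::-1])
bar=np.array([.540,-.0453,0]); P=bar-.077*XC-.020*YC
cmd(P+Z*.101,RT()); print(proj(c,[.4712,-.065,.119]), [proj(c,P+Z*z).round(0) for z in(.119,.19)])
E
```

```text
time_s: 7.05
tool_pos: [0.4759, -0.0903, 0.2103]
eef_rot: [0.0, 0.563, 0.826, 0.0]
wrist_force: [0.7, 0.2, 1.5]
finger_gap: -0.001
gripper_force: 0.0
now [ 0.4757 -0.0904  0.2102] turn [0.001 0.    0.   ] shift cm [-0.14 -0.07 10.92] t 7.1
[282.04603924 186.72444779] [array([273., 225.]), array([272., 277.])]
```

View pics/w2.png

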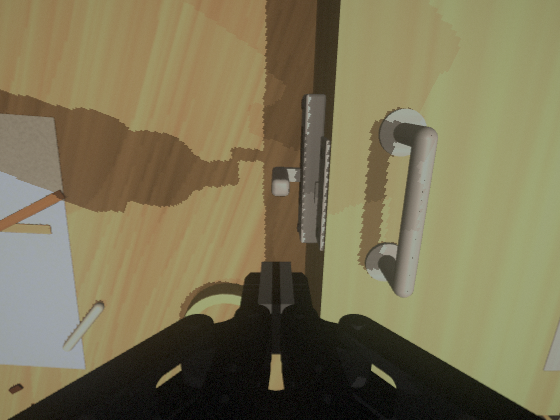

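The thumb-piece top shows at (280,187), within 2 px of where I predicted. The shut fingertips at (276,270) are to its right in the chest's frame. Going down beside it.

```bash
python3 -m inch '[[[0,0,0],[-0.1,-0.1,3],0],[[0,0,0],[-0.1,-0.1,6.5],0],[[0,0,0],[-0.1,-0.1,9],0],[[0,0,0],[-0.1,-0.1,10.8],0],[[0,0,0],[-0.1,-0.1,10.8],0],[[0,0,0],[-0.1,-0.1,10.8],0],[[0,0,0],[-0.1,-0.1,10.8],0]]'; python3 -m inch '[[[0,0,0],[0.4,0,0],0],[[0,0,0],[0.8,0,0],0],[[0,0,0],[1.0,0,0],0],[[0,0,0],[1.0,0,0],0]]';  python3 -m inch '[[[0,0,0],[0.3,0,0],0],[[0,0,0],[0.6,0,0],0],[[0,0,0],[0.6,0,0],0]]'
```

```text
time_s: 7.8
tool_pos: [0.4759, -0.0922, 0.1033]
eef_rot: [0.001, 0.564, 0.826, 0.001]
wrist_force: [0.3, 0.1, -0.2]
finger_gap: 0.001
gripper_force: 0.0
time_s: 8.2
tool_pos: [0.4713, -0.0828, 0.1025]
eef_rot: [0.001, 0.564, 0.826, 0.0]
wrist_force: [0.3, -0.3, 0.6]
finger_gap: 0.0
gripper_force: 0.3
time_s: 8.5
tool_pos: [0.4692, -0.0773, 0.1024]
eef_rot: [0.001, 0.564, 0.826, 0.0]
wrist_force: [0.5, -1.8, 1.7]
finger_gap: 0.0
gripper_force: 1.0
```

```bash
python3 -m inch '[[[0,0,0],[0.3,0,0],0],[[0,0,0],[0.6,0,0],0],[[0,0,0],[0.9,0,0],0],[[0,0,0],[1.2,0,0],0],[[0,0,0],[1.2,0,0],0]]';  python3 -m inch '[[[0,0,0],[0.2,0,0],0],[[0,0,0],[0.4,0,0],0],[[0,0,0],[0.4,0,0],0]]'
```

```text
time_s: 9.0
tool_pos: [0.4648, -0.0659, 0.1022]
eef_rot: [0.001, 0.564, 0.826, 0.0]
wrist_force: [2.4, -2.5, 1.7]
finger_gap: -0.003
gripper_force: 1.6
time_s: 9.3
tool_pos: [0.4647, -0.0657, 0.1023]
eef_rot: [0.003, 0.565, 0.825, -0.0]
wrist_force: [4.9, -8.6, -1.9]
finger_gap: 0.001
gripper_force: 4.9
```

```bash
python3 -m inch '[[[0,0,0],[0.2,0,0],0],[[0,0,0],[0.2,0,0],0],[[0,0,0],[0.2,0,0],0]]';  python3 -m inch '[[[0,0,0],[-0.6,0,0],0],[[0,0,0],[-1.6,0,0],0],[[0,0,0],[-1.6,0,-4],0],[[0,0,0],[-1.6,0,-8],0],[[0,0,0],[-1.6,0,-11],0.5],[[0,0,0],[-1.6,0,-11],1],[[0,0,0],[-1.6,0,-11],1],[[0,0,0],[-1.6,0,-11],1]]'
python3 - <<'E'
from h import *
c=robot.calibration('wrist'); im=robot.get_image('wrist'); cv2.imwrite('pics/w3.png',im[:,:,::-1])
for d in(0,.01,.015,.018,.02): print(d,proj(c,np.array([.4712,-.065,.119])+d*YC).round(0))
cmd(np.array([.540,-.0453,.21]),RT());
E
```

```text
time_s: 9.6
tool_pos: [0.4646, -0.0655, 0.1024]
eef_rot: [0.004, 0.565, 0.825, -0.0]
wrist_force: [6.0, -12.2, -3.5]
finger_gap: -0.001
gripper_force: 6.4
time_s: 10.4
tool_pos: [0.4662, -0.0748, 0.2102]
eef_rot: [-0.002, 0.563, 0.826, -0.001]
wrist_force: [-1.2, -0.3, 0.1]
finger_gap: 0.676
gripper_force: 0.0
0 [288. 213.]
0.01 [288. 199.]
0.015 [288. 192.]
0.018 [288. 187.]
0.02 [288. 184.]
now [ 0.4661 -0.0749  0.21  ] turn [-0.004 -0.003  0.   ] shift cm [ 0.06  7.96 -0.03] t 10.45
```

View pics/w3.png

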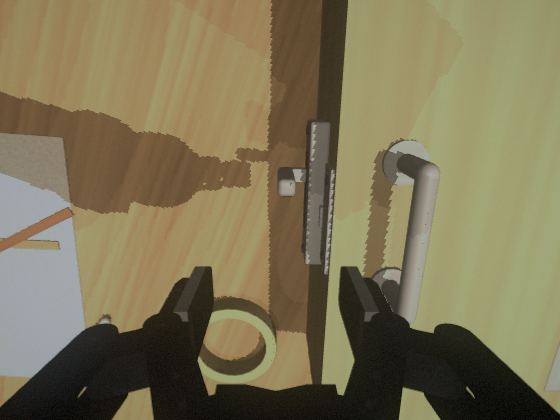

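The thumb-piece top is now at about (287,187), roughly 18 mm further along. It also met a hard stop, so the catch is free. Now I'll regrip the handle.

```bash
python3 -m inch '[[[0,0,0],[0,4,-1],1],[[0,0,0],[0,8,-1],1],[[0,0,0],[0,8,-1],1],[[0,0,0],[0,8,-1],1],[[0,0,0],[0,8,-1],1],[[0,0,0],[0,8,3],1],[[0,0,0],[0,8,5],1],[[0,0,0],[0,8,5],1],[[0,0,0],[0,8,5],1],[[0,0,0],[0,8,5],0.3],[[0,0,0],[0,8,5],0],[[0,0,0],[0,8,5],0],[[0,0,0],[0,8,5],0],[[0,0,0],[0,8,5],0],[[0,0,0],[0,8,5],0],[[0,0,0],[0,8,5],0],[[0,0,0],[0,8,5],0]]' 40;  python3 -m inch '[[[0,0,0],[0,0,-0.2],0],[[0,0,0],[0,0,-0.4],0],[[0,0,0],[0,0,-0.6],0],[[0,0,0],[0,0,-0.8],0],[[0,0,0],[0,0,-0.8],0]]'
```

```text
time_s: 12.15
tool_pos: [0.5402, -0.0473, 0.1623]
eef_rot: [-0.002, 0.564, 0.826, -0.002]
wrist_force: [-5.6, -1.4, 6.5]
finger_gap: 0.122
gripper_force: 38.9
time_s: 12.65
tool_pos: [0.5429, -0.0463, 0.17]
eef_rot: [0.0, 0.564, 0.826, 0.0]
wrist_force: [1.2, -0.3, -5.7]
finger_gap: 0.119
gripper_force: 39.0
```

The lid is free: it is up 8 mm with only about 5 N. Working out the arc, with the tool leaning back a third of the lid angle.

Run:
```python
from h import *
t0=.048
def tcp(t):
    b=np.array([-.160,.058]); x=b[0]*np.cos(t)+b[1]*np.sin(t); z=-b[0]*np.sin(t)+b[1]*np.cos(t)
    ph=max(0,(t-t0))/3; Rt=RT(ph); return x*XC+z*Z-.004*Rt.apply([0,0,1]),Rt
p0,R0=tcp(t0)
for t in np.arange(.1,1.06,.1).tolist()+[1.05]:
    p,Rt=tcp(t); print(round(t,2),(R0.inv()*Rt).as_rotvec().round(3),(R0.inv().apply(p-p0)*100).round(2))
```

```text
0.1 [ 0.017 -0.     0.   ] [-0.    0.37 -0.81]
0.2 [ 0.051 -0.     0.   ] [ 0.    1.19 -2.3 ]
0.3 [0.084 0.    0.   ] [-0.    2.17 -3.71]
0.4 [0.117 0.    0.   ] [-0.    3.27 -5.01]
0.5 [0.151 0.    0.   ] [-0.   4.5 -6.2]
0.6 [ 0.184 -0.     0.   ] [-0.    5.85 -7.25]
0.7 [ 0.217 -0.    -0.   ] [-0.    7.29 -8.17]
0.8 [ 0.251 -0.    -0.   ] [-0.    8.82 -8.95]
0.9 [ 0.284 -0.    -0.   ] [ 0.   10.41 -9.56]
1.0 [0.317 0.    0.   ] [ -0.    12.06 -10.02]
1.05 [ 0.334 -0.    -0.   ] [  0.    12.9  -10.18]
```

```bash
python3 -m inch '[[[0.017,0,0],[0,0.4,-0.8],0],[[0.035,0,0],[0,0.8,-1.6],0],[[0.05,0,0],[0,1.2,-2.3],0],[[0.067,0,0],[0,1.65,-3],0],[[0.084,0,0],[0,2.2,-3.7],0],[[0.1,0,0],[0,2.7,-4.35],0],[[0.117,0,0],[0,3.3,-5],0],[[0.134,0,0],[0,3.9,-5.6],0],[[0.151,0,0],[0,4.5,-6.2],0],[[0.151,0,0],[0,4.5,-6.2],0],[[0.151,0,0],[0,4.5,-6.2],0]]'
cat > arc.py <<'E'
from h import *
t0=.5
def tcp(t):
    b=np.array([-.160,.058]); x=b[0]*np.cos(t)+b[1]*np.sin(t); z=-b[0]*np.sin(t)+b[1]*np.cos(t)
    Rt=RT((t-.048)/3); return x*XC+z*Z-.004*Rt.apply([0,0,1]),Rt
p0,R0=tcp(t0)
hinge=np.array([.540,-.0463,.158])+.160*XC-.058*Z
s=robot.observe(); v=s['tool_pos']+.004*rot(s['eef_rot']).apply([0,0,1])-hinge
print('lid',np.arctan2(v[2],-(v@XC))-np.arctan2(.058,.160),'radius',np.hypot(v@XC,v[2]),'side',v@YC)
for t in [.55,.6,.65,.7,.75,.8,.85,.9,.95,1.,1.05]:
    p,Rt=tcp(t); print(round(t,2),(R0.inv()*Rt).as_rotvec().round(3),(R0.inv().apply(p-p0)*100).round(2))
E
python3 arc.py
```

```text
time_s: 13.75
tool_pos: [0.5836, -0.0309, 0.232]
eef_rot: [-0.043, 0.562, 0.823, -0.063]
wrist_force: [-3.3, -3.1, -0.2]
finger_gap: 0.123
gripper_force: 39.4
lid 0.4936372242407753 radius 0.17167839047921313 side -0.0015716645861865372
0.55 [ 0.017  0.    -0.   ] [ 0.    0.57 -0.64]
0.6 [ 0.033 -0.    -0.   ] [ 0.    1.17 -1.25]
0.65 [ 0.05 -0.    0.  ] [ 0.    1.8  -1.83]
0.7 [ 0.067  0.    -0.   ] [ 0.    2.46 -2.37]
0.75 [ 0.083 -0.    -0.   ] [ 0.    3.14 -2.89]
0.8 [ 0.1 -0.  -0. ] [ 0.    3.85 -3.37]
0.85 [ 0.117 -0.     0.   ] [ 0.    4.58 -3.81]
0.9 [ 0.133 -0.    -0.   ] [ 0.    5.34 -4.22]
0.95 [0.15 0.   0.  ] [ 0.    6.11 -4.58]
1.0 [ 0.167 -0.     0.   ] [ 0.    6.9  -4.91]
1.05 [ 0.183 -0.    -0.   ] [ 0.    7.71 -5.2 ]
```

Forces are small and the radius is right, so I'll continue to about 60°.

```bash
python3 -m inch '[[[0.017,0,0],[0,0.57,-0.64],0],[[0.033,0,0],[0,1.17,-1.25],0],[[0.05,0,0],[0,1.8,-1.83],0],[[0.067,0,0],[0,2.46,-2.37],0],[[0.083,0,0],[0,3.14,-2.9],0],[[0.1,0,0],[0,3.85,-3.37],0],[[0.117,0,0],[0,4.6,-3.8],0],[[0.133,0,0],[0,5.35,-4.2],0],[[0.15,0,0],[0,6.1,-4.6],0],[[0.167,0,0],[0,6.9,-4.9],0],[[0.183,0,0],[0,7.7,-5.2],0],[[0.183,0,0],[0,7.7,-5.2],0],[[0.183,0,0],[0,7.7,-5.2],0],[[0.183,0,0],[0,7.7,-5.2],0]]'; python3 arc.py|head -1
python3 - <<'E'
from h import *
im=robot.get_image('scene'); cv2.imwrite('pics/s2.png',im[:,:,::-1])
print(robot.observe()['wrist_force'])
E
```

```text
time_s: 15.15
tool_pos: [0.6643, -0.0004, 0.275]
eef_rot: [-0.091, 0.557, 0.814, -0.136]
wrist_force: [-0.6, -4.4, 4.9]
finger_gap: 0.124
gripper_force: 39.6
lid 1.0562834953921754 radius 0.17360053469024284 side -0.0026545061504016382
[-1.24917744 -2.78800237  6.17055033]
```

View pics/s2.png

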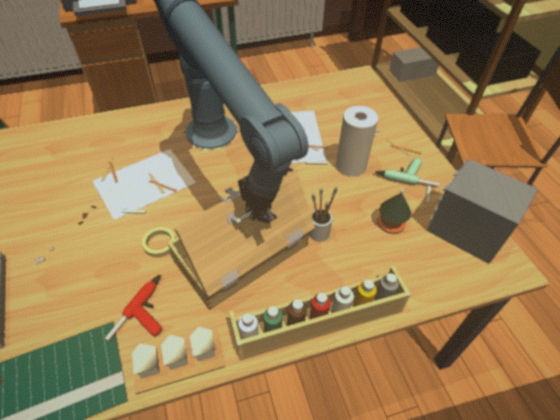

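The scene shows the lid raised with the gripper on the handle near (245,212). The bystanders in view are where they were; the lid hides the paint tube. Handing in.

```bash
python3 -c "
from rig import robot
print(robot.hand_in())"
```

```text
the job is handed in; nothing more can be done
None
```

The tug showed the lid was caught, so I slid the catch free by its thumb-piece, raised the lid to about 60° (estimated from the arm's position), and handed in still holding it by the handle; nothing around the chest looks moved, though the lid hides the paint tube in the last picture.

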